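Reset the hanging scale and hang the refill basket on its hook

ROBOT

A 7-joint arm with a two-finger parallel gripper is mounted at the origin on the work surface. World frame = base frame: x ahead of the robot, y to its left, z up, the work surface at z = 0. Lengths are in m, angles in rad, forces in N, time in s.
With the tool pointing down it reaches from about 0.4 to 0.85 m from the base axis. Payload 4.5 kg.
Tool frame: the origin (TCP) lies on the mounting face of the last link; the fingertips stand 166 mm ahead of it and the grasp point (between the pads) lies 147 mm ahead of it; z points along the fingers, y is the line along which they close (so a half turn about z gives the same grasp; the last joint's range is limited). The gripper opens to 88 mm and grips with 3 to 60 N. Pads are 18 mm wide; open, the fingers measure 123 mm over their backs; the gripper's body (75 mm by 187 mm) begins 45 mm behind the grasp point.
Start: joints at [1.356, 0.689, -0.195, 1.565, 0.157, 0.902, -0.215], TCP at [0.154, -0.606, 0.405] pointing down, gripper open.
Joint ranges: [-3.01, 3.01], [-0.46, 2.08], [-1.47, 1.51], [0.13, 2.56], [-1, 4.14], [0.04, 2.09], [-2.66, 2.66]. Speed limits (rad/s): [2.57, 2.57, 3.14, 3.14, 3.14, 3.14, 3.14].

INTERFACE

Orientations are given as a unit quaternion [x, y, z, w].
In Python, from plant import r, snapshot gives the robot as it stands. The module is installed in compiled form; this text tells all that it offers.
- The arm moves only by the tool move_arm, never from a script. Its argument "rows" is a list of rows, each a list of 5 numbers: the shift along the tool's x, y, z in m, then the turn about the tool's z in rad, then the finger opening in m, from 0 to 0.0881. In form: [[dx, dy, dz, spin, claw], ...]. A call has 1 to 10 rows; each row shifts and turns the commanded pose from where the row before left it, along the tool's axes as they then stand; what a row does not reach is not made up. A row lasts 1/12 s, in which the tool goes at most 41.7 mm and 7.16 degrees, less where a joint would pass 70% of its speed; a pose out of reach is approached as far as the arm can. A call with a gripper value outside its range is refused whole. The fingers move at their own pace and stop on an object; "newtons" is the grip in N (left out, the last holds). Time passes only in rows, so rows that do not move let the fingers close. It gives the time, the measured TCP pose, the force, the opening and the grip force at its end, in the units of the state.
- r.get_state(): the state, without advancing time (a new reading comes with each control period).
- snapshot(name): name is "side" or "top" or "wrist"; returns a dict with "color" (384x512x3 uint8, red, green, blue), "depth" (384x512 float32, m along the optical axis (not along the pixel's ray), 0 where there is no reading), "mtx" (3x3 intrinsics, pixels), "eye" and "orientation" of the camera in the world. Camera axes: x right, y up, looking along -z (the intrinsics and any distortion apply to the point x, -y, -z); pixel columns grow to the right and rows downward; lengths in m; the calibration is good to about 2 mm. A picture is of the moment at which its call begins.
- r.finish_job(): hands the job in; it is judged then, once.
The state is a dict: "clock": time; "q": joint angles; "qd": joint speeds; "joint_torque": joint torques, N m; "tool_pos": TCP position; "eef_rot": TCP orientation; "contact_force": force on the tool from outside, world axes, zero at the start; "moment": the same for the moment, N m; "opening": opening from 0.0 (shut) to 1.0 (fully open); "finger_force": force on a finger pad.
Only numpy, scipy, OpenCV 4.12 (cv2) and the standard library are available. Lean on these libraries where they do the work, as an engineer would, in place of code of your own. Each camera call takes 0.05 s, during which the arm holds its last target. There are 200 camera calls.

TASK

The refill counter's hanging scale has tripped. While its hook is empty, reset the trip lever on its supply box by pushing it fully off (to the box's front) and then fully on (to its rear); then hang the wire basket with its two jars by the middle of its handle on the scale's hook and leave it hanging free, level and still. Keep both jars standing in the basket and do not shove or tip the other things on the counter.

Things in the scene. Friction and masses are not known exactly. Their poses are not given: they have to be found in the camera images.
- scale: hanging scale, fixed on the left or right half. Origin: on the table, 85 mm behind its hook's seat; the hook points along its own -x (roughly to the robot). Foot 120 x 120 x 14 mm, x = -30 to 90; column 30 x 40 mm; white housing 85 mm wide (y), x = 2 to 58, z = 155 to 215 mm, black display in front. Hook: flat steel strap, 28 mm wide (y), 8 mm thick, level, out of the housing at y = 0. Nothing is higher than 216 mm
- hook_seat (a point): middle of the hook's flat level upper side, 190 mm above the table, where the handle rests; axes as the scale. The level part runs from the housing (87 mm behind) to the upturned free end (18 mm in front)
- hook_tip (a point): top of the hook's upturned free end, 216 mm above the table, 33 mm ahead of the seat (scale's -x), leaning outwards; the handle must pass over this end, hook below the bar, to get onto the hook
- switch_box: the scale's supply box, grey, fixed in the other half, 120 mm long (x), 80 mm wide (y), 45 mm high, a black paddle lever standing out of its top. Origin: centre of its underside; front is its own -x (roughly to the robot), a cable gland marks the rear, +x
- trip (a joint): the paddle's angle, rad: 0 = fully off (leaning 0.5 rad to the box's front), 0.5 = upright, 1.0 = fully on (leaning 0.5 rad to its rear); it starts tripped, about half-way. It turns about the box's y axis at x = 0, 40 mm above the table; friction 0.1 Nm (about 1.5 N at its top), no spring, hard stops
- trip_tip (a point): middle of the paddle's top edge, 90 mm from its pivot: 130 mm above the table when upright. The paddle is a plain flat bar, 14 mm thick and 36 mm wide
- basket: steel-wire basket with two white jars in it, 85 mm (x) by 140 mm (y), sides 55 mm high; a rigid wooden bar handle along its y on flat uprights at both ends (inner faces y = +-65 mm). Bar 14 mm thick (x), 16 mm high, underside 144 mm, top 160 mm above the basket's underside. Origin: centre of the underside. 0.44 kg with jars, +-25 per cent; 70 mm free between jar lids and bar
- handle_mid (a point): centre of the handle bar, 152 mm above the basket's underside; y runs along the bar. The hook belongs under this middle part, so the bar is best held to one side of it, about 40 mm away
- jar1: one white jar standing loose in the basket, 62 mm diameter, 70 mm high; origin: centre of its underside
- jar2: the other, equal jar in the basket; origin: centre of its underside
- amber_bottle: a tall amber glass bottle with a paper label, 72 mm diameter, 190 mm high; a bystander, loose on the table; origin: centre of its underside
- white_bottle: a tall white bottle with a black cap, 72 mm diameter, 190 mm high; a bystander, loose on the table; origin: centre of its underside
- brush: a round wooden scrub brush, 52 mm diameter, 78 mm high; a bystander, loose on the table; origin: centre of its underside
- tin: a low round tin, 70 mm diameter, 45 mm high; a bystander, loose on the table; origin: centre of its underside
- sprayer: a black trigger spray head lying down, about 125 mm long, 60 mm wide, 30 mm high; a bystander, loose on the table; origin: centre of its underside
- cream_jar: a small jar, 60 mm diameter, 55 mm high, standing behind the switch box; a bystander, loose on the table; origin: centre of its underside
- sample_bottle: a small amber bottle, 48 mm diameter, 120 mm high, standing at the left rear of the scale's foot; a bystander, loose on the table; origin: centre of its underside
Not all that is in view belongs to the job. What is shaped like the basket but purple is not meant.

How it is judged:
By the outcome, as a careful person would: the job done as asked, in the order asked, and still so for the second after the job is handed in, with the robot touching nothing.
It also fails if it takes over 69 s, if anything falls off the work surface, if the arm or the gripper's body presses on something with over 40 N, if the wrist force passes 120 N, or if a joint passes its speed limit or range.

## Working session

There is one attempt and no reset: what is moved stays moved. The work goes in short steps, Python scripts to look and compute and a tool call to move; the robot and the scene stay as the last step left them, time stands still between calls to the robot, and variables do not carry over. Pictures are saved under pics/ and viewed, at most 10 in all, crops included, and the job is handed in when it is done.

Besides the shell and the picture viewer there is one more tool, called after ">>>" as a command line: name --pt "numbers of a row" for each row, then --argument value for the rest. move_arm: Moves the arm, as the interface text tells. Its arguments: {"type":"object","properties":{"rows":{"type":"array"},"newtons":{"type":"number"}},"required":["rows"]}

```bash
mkdir -p pics; cat > h.py <<'E'
import numpy as np, cv2
from scipy.spatial.transform import Rotation as R
from plant import r, snapshot
def cloud(s):
    K=s["mtx"];d=s["depth"];v,u=np.mgrid[:d.shape[0],:d.shape[1]]
    p=np.stack([(u-K[0,2])/K[0,0]*d,-(v-K[1,2])/K[1,1]*d,-d],-1)
    P=p@R.from_quat(s["orientation"]).as_matrix().T+s["eye"]
    P[d<=0]=np.nan
    return P
def save(s,n): cv2.imwrite("pics/"+n,s["color"][:,:,::-1])
def tool():
    s=r.get_state();return np.array(s["tool_pos"]),R.from_quat(s["eef_rot"]).as_matrix(),s
E
python3 - <<'E'
from h import *
t,M,s=tool();print(s["clock"],t,M.round(3))
ims=[]
for n in ("side","top"):
    c=snapshot(n);ims.append(c);print(n,c["mtx"].round(1).tolist(),c["eye"],c["orientation"]);np.savez(n,**c)
save(ims[0],"side0.png");save(ims[1],"top0.png")
E
```

```text
0.0 [ 0.15379473 -0.6054419   0.40390254] [[ 0.969  0.246 -0.001]
 [ 0.246 -0.969  0.002]
 [-0.    -0.002 -1.   ]]
side [[352.0, 0.0, 260.0], [0.0, 352.0, 188.1], [0.0, 0.0, 1.0]] [0.33265277 0.62226303 0.89137476] [-0.04245641  0.33765385  0.9320879  -0.12409463]
top [[400.3, 0.0, 249.9], [0.0, 400.3, 194.0], [0.0, 0.0, 1.0]] [0.30018553 0.01934767 1.33961544] [ 0.05622221 -0.04662328 -0.70063865  0.70976815]
```

View pics/side0.png

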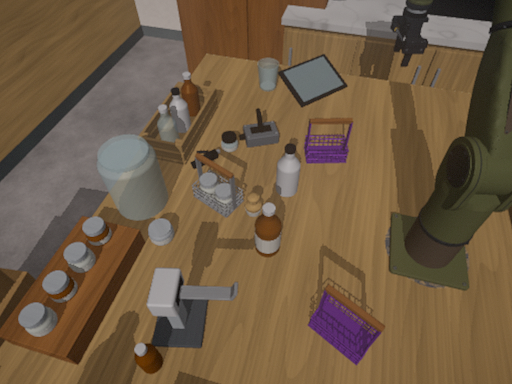

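View pics/top0.png

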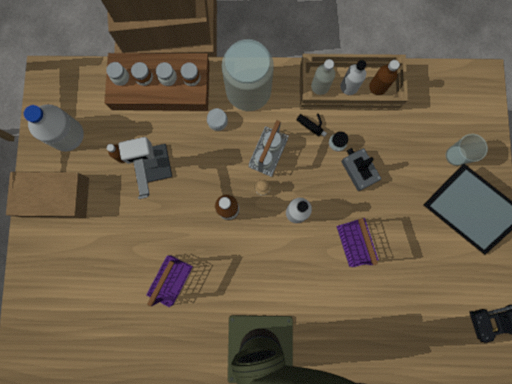

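The side view shows the scale at (185,295), switch box at (262,130), and the wire basket with two white jars at (217,185). In the top view these are at (145,165), (362,168) and (268,150). 

Things that could be taken for the basket, in the top view: purple at (357,243), purple at (170,282), and the wire basket with white jars at (268,150). I choose the last. Next I'll measure it and check it in a crop.

```bash
cat > a.py <<'E'
from h import *
S={n:dict(np.load(n+".npz")) for n in("side","top")}
print(S["top"].keys())
def rect(P,m,name):
    q=P[m];q=q[np.isfinite(q).all(1)]
    (c,wh,a)=cv2.minAreaRect((q[:,:2]*1000).astype(np.float32))
    print(name,len(q),"c",np.round(c,0),"wh",np.round(wh,0),"ang",round(a,1),"z",np.percentile(q[:,2],[2,50,98]).round(3),"mean",q.mean(0).round(3))
for n in S:
    P=cloud(S[n]);hsv=cv2.cvtColor(S[n]["color"],cv2.COLOR_RGB2HSV)
    H,Sa,V=[hsv[...,i].astype(int) for i in range(3)]
    x,y,z=P[...,0],P[...,1],P[...,2]
    print(n,"table z",np.nanmedian(z))
    u0={"side":(170,130,260,235),"top":(240,115,300,185)}[n]
    box=np.zeros(z.shape,bool);box[u0[1]:u0[3],u0[0]:u0[2]]=1
    rect(P,box&(z>.135)&(z<.18),"handle")
    rect(P,box&(z>.06)&(z<.085)&(Sa<60),"lids")
    b={"side":(235,100,290,155),"top":(335,140,390,195)}[n]
    box=np.zeros(z.shape,bool);box[b[1]:b[3],b[0]:b[2]]=1
    rect(P,box&(z>.038)&(z<.052),"boxtop")
    rect(P,box&(z>.075)&(z<.16),"paddle")
    rect(P,box&(z>.11)&(z<.16),"paddletop")
    b={"side":(140,250,245,350),"top":(110,130,180,210)}[n]
    box=np.zeros(z.shape,bool);box[b[1]:b[3],b[0]:b[2]]=1
    rect(P,box&(z>.205)&(z<.225),"housing top")
    rect(P,box&(z>.18)&(z<.196),"hook")
    rect(P,box&(z>.008)&(z<.02),"foot")
E
python3 a.py
python3 - <<'E'
from h import *
a=np.load("side.npz")["color"];b=np.load("top.npz")["color"]
f=lambda im,u,v,w,h:cv2.resize(im[v:v+h,u:u+w],(400,300),interpolation=cv2.INTER_CUBIC)
o=np.vstack([np.hstack([f(a,150,100,160,120),f(a,130,245,120,90)]),np.hstack([f(b,240,110,160,120),f(b,100,120,120,90)])])
cv2.imwrite("pics/crop1.png",o[:,:,::-1])
E
```

```text
dict_keys(['color', 'depth', 'mtx', 'eye', 'orientation'])
side table z 0.0001459852952776508
handle 307 c [575.  28.] wh [ 44. 298.] ang 55.8 z [0.138 0.158 0.162] mean [ 0.632 -0.009  0.155]
lids 537 c [733. -83.] wh [ 67. 365.] ang 52.8 z [0.062 0.073 0.082] mean [ 0.661 -0.027  0.073]
boxtop 464 c [ 600. -315.] wh [158.  83.] ang 28.7 z [0.039 0.045 0.05 ] mean [ 0.583 -0.319  0.045]
paddle 84 c [ 589. -321.] wh [15. 39.] ang 31.1 z [0.077 0.112 0.131] mean [ 0.587 -0.314  0.109]
paddletop 44 c [ 590. -320.] wh [13. 39.] ang 27.4 z [0.111 0.127 0.132] mean [ 0.589 -0.316  0.124]
housing top 1188 c [540. 365.] wh [178.  84.] ang 14.2 z [0.206 0.214 0.217] mean [0.588 0.38  0.214]
hook 854 c [550. 363.] wh [170.  76.] ang 26.9 z [0.182 0.19  0.195] mean [0.528 0.368 0.19 ]
foot 1679 c [599. 381.] wh [121. 115.] ang 13.8 z [0.01  0.014 0.017] mean [0.587 0.392 0.014]
top table z -8.595884745243865e-05
handle 230 c [637. -19.] wh [ 16. 141.] ang 67.4 z [0.144 0.159 0.163] mean [ 0.633 -0.018  0.158]
lids 301 c [637. -17.] wh [ 60. 140.] ang 59.5 z [0.062 0.073 0.08 ] mean [ 0.635 -0.019  0.073]
boxtop 758 c [ 605. -314.] wh [178.  81.] ang 28.1 z [0.039 0.045 0.051] mean [ 0.578 -0.324  0.045]
paddle 96 c [ 584. -326.] wh [19. 37.] ang 27.6 z [0.079 0.122 0.132] mean [ 0.582 -0.323  0.115]
paddletop 66 c [ 586. -325.] wh [15. 37.] ang 27.6 z [0.111 0.127 0.132] mean [ 0.585 -0.323  0.125]
housing top 574 c [536. 361.] wh [177.  85.] ang 14.9 z [0.206 0.214 0.219] mean [0.586 0.373 0.214]
hook 401 c [544. 371.] wh [ 79. 166.] ang 89.6 z [0.182 0.19  0.195] mean [0.525 0.358 0.189]
foot 611 c [593. 386.] wh [119. 197.] ang 12.7 z [0.008 0.013 0.019] mean [0.591 0.351 0.013]
```

View pics/crop1.png

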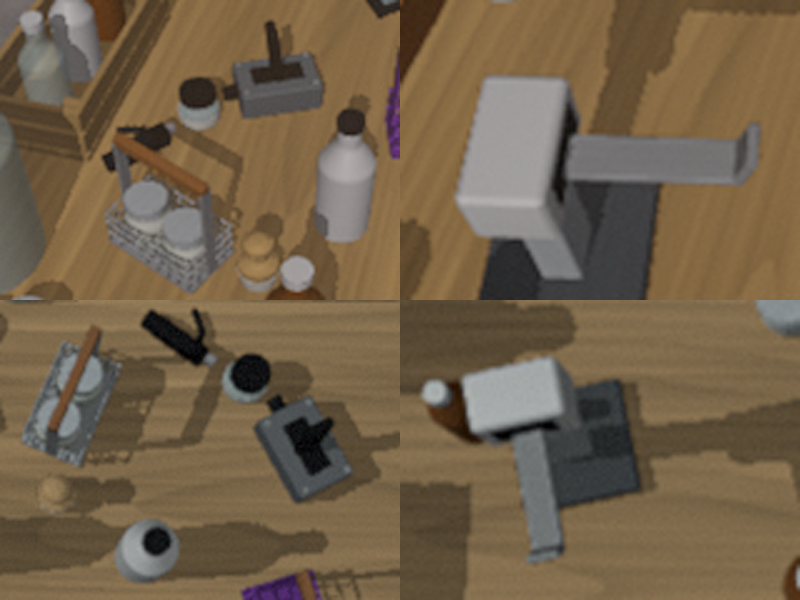

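The crop shows the wire basket with wooden bar and two jars (left half), the box with its gland toward the cream jar, and the hook free and pointing to lower right in the lower-right tile. Next I'll get hook line, bottles and purple basket positions.

```bash
python3 - <<'E'
from h import *
for n,pts in (("top",dict(amber=(227,205),white=(299,208),purL=(165,283),brush=(262,186),purR=(365,240))),("side",dict(amber=(268,215),white=(290,152),purL=(350,308),brush=(255,198)))):
    s=dict(np.load(n+".npz"));P=cloud(s)
    for k,(u,v) in pts.items(): print(n,k,np.nanmedian(P[v-2:v+3,u-2:u+3].reshape(-1,3),0).round(3))
    x,y,z=P[...,0],P[...,1],P[...,2]
    # hook strap: in front of the housing
    for lo,hi,nm in((.183,.196,"strap"),(.2,.22,"tip")):
        m=(z>lo)&(z<hi)&(x>.42)&(x<(.54 if nm=="strap" else .475))&(y>.3)&(y<.42)
        q=P[m];c,wh,a=cv2.minAreaRect((q[:,:2]*1000).astype(np.float32));print(nm,len(q),np.round(c,0),np.round(wh,0),round(a,1),q[:,2].max().round(3))
        if nm=="strap":
            l=cv2.fitLine(q[:,:2].astype(np.float32),cv2.DIST_HUBER,0,.01,.01).ravel();print(l.round(3),np.degrees(np.arctan2(l[1],l[0])).round(1))
    m=(z>.15)&(z<.2)&(x>.1)&(x<.5)&(y>.1)&(y<.35);q=P[m]
    if len(q): print("tall x",q.min(0).round(3),q.max(0).round(3))
E
```

```text
top amber [0.436 0.102 0.188]
top white [ 0.43  -0.106  0.19 ]
top purL [0.198 0.31  0.004]
top brush [ 0.511 -0.001  0.077]
top purR [ 0.342 -0.304  0.157]
strap 253 [500. 355.] [85. 29.] 13.1 0.196
[0.968 0.252 0.502 0.354] 14.6
tip 35 [456. 343.] [12. 26.] 12.8 0.217
tall x [0.145 0.101 0.15 ] [0.499 0.349 0.199]
side amber [0.442 0.128 0.18 ]
side white [ 0.435 -0.1    0.183]
side purL [0.218 0.299 0.157]
side brush [0.51  0.006 0.076]
strap 505 [501. 356.] [85. 29.] 12.9 0.196
[0.973 0.229 0.502 0.358] 13.2
tip 82 [459. 346.] [13. 28.] 16.5 0.217
tall x [0.147 0.1   0.15 ] [0.5  0.35 0.2 ]
```

>>> move_arm --pt "0 0 0 -0.12 0.06" --pt "0.03 0 0 -0.12 0.06" --pt "0.04 0 0 -0.12 0.06" --pt "0.04 0 0 -0.12 0.06" --pt "0.04 0 0 -0.12 0.06" --pt "0.04 0 0 -0.12 0.06" --pt "0.03 0 0 -0.12 0.06" --pt "0 0 0 -0.12 0.06" --pt "0 0 0 -0.12 0.06" --pt "0 0 0 -0.12 0.06" --newtons 40

```text
clock: 0.93
tool_pos: [0.3238, -0.4711, 0.4045]
eef_rot: [0.746, 0.666, -0.0, -0.0]
contact_force: [-0.7, -0.8, 0.2]
opening: 0.681
finger_force: 0.0
```

```bash
cat >> h.py <<'E'
def go(xy,yaw_y=None,zg=None):
    """deltas in present tool axes to bring grasp point to xy,zg; spin to set tool-y angle (deg)"""
    t,M,s=tool();g=t+.147*M[:,2];ay=np.degrees(np.arctan2(M[1,1],M[0,1]))
    tgt=np.array([xy[0],xy[1],g[2] if zg is None else zg])
    sp=0 if yaw_y is None else -np.radians((yaw_y-ay+180)%360-180)
    d=M.T@(tgt-g)
    print("clock",round(s["clock"],2),"grasp",g.round(4),"ay",round(ay,1),"delta tool",d.round(4),"spin",round(sp,3),"F",np.round(s["contact_force"],1))
    return d,sp
E
python3 -c "
from h import *
go((.586,-.322),27.6,.25)"
```

```text
clock 0.93 grasp [ 0.3237 -0.4711  0.2575] ay -6.5 delta tool [0.178  0.2436 0.0074] spin -0.596 F [-0.7 -0.8  0.2]
```

>>> move_arm --pt "0.012 0.016 0 0 0.06" --pt "0.022 0.03 0 0 0.06" --pt "0.024 0.033 0 0 0.06" --pt "0.024 0.033 0 0 0.06" --pt "0.024 0.033 0 0 0.06" --pt "0.024 0.033 0 0 0.06" --pt "0.024 0.033 0 0 0.06" --pt "0.016 0.022 0 0 0.06" --pt "0.008 0.011 0 0 0.06" --pt "0 0 0 -0.1 0.06"

```text
clock: 1.77
tool_pos: [0.5899, -0.3215, 0.4043]
eef_rot: [0.713, 0.701, 0.001, -0.0]
contact_force: [-0.7, -0.2, 0.1]
opening: 0.681
finger_force: 0.0
```

>>> move_arm --pt "0 0 0 -0.1 0.06" --pt "0 0 0 -0.1 0.06" --pt "0 0 0 -0.1 0.06" --pt "0 0 0 -0.1 0.06" --pt "0 0 0 -0.096 0.06" --pt "0 0 0 0 0.06"

```text
clock: 2.27
tool_pos: [0.5859, -0.3264, 0.4041]
eef_rot: [0.521, 0.853, -0.001, -0.001]
contact_force: [0.1, -1.1, -0.2]
opening: 0.681
finger_force: 0.0
```

```bash
python3 - <<'E'
from h import *
go((.586,-.322),27.6,.119)
s=snapshot("wrist");save(s,"w1.png");P=cloud(s);z=P[...,2]
for lo,hi in((.115,.135),(.04,.05)):
    m=(z>lo)&(z<hi)&(np.hypot(P[...,0]-.58,P[...,1]+.32)<.075)
    q=P[m]
    if len(q)>5:
        c,wh,a=cv2.minAreaRect((q[:,:2]*1000).astype(np.float32));print(lo,len(q),np.round(c,0),np.round(wh,0),round(a,1))
E
```

```text
clock 2.27 grasp [ 0.5856 -0.3265  0.2571] ay 27.2 delta tool [0.0037 0.0027 0.138 ] spin -0.007 F [ 0.1 -1.1 -0.2]
0.115 663 [ 589. -325.] [15. 35.] 27.0
0.04 6097 [ 582. -329.] [120.  80.] 28.2
```

View pics/w1.png

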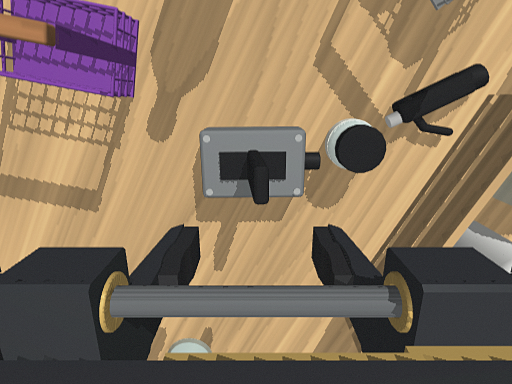

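The wrist view shows the box centred at (253,162), its gland at right (rear) and the paddle top near (262,200), with fingers straddling the box's axis. I'll descend and straddle the paddle.

>>> move_arm --pt "0 0.003 0.015 0 0.06" --pt "0 0 0.025 0 0.06" --pt "0 0 0.025 0 0.06" --pt "0 0 0.025 0 0.06" --pt "0 0 0.025 0 0.06" --pt "0 0 0.015 0 0.06" --pt "0 0 0.008 0 0.06" --pt "0 0 0 0 0.06"

```text
clock: 2.98
tool_pos: [0.5891, -0.3237, 0.2651]
eef_rot: [0.522, 0.853, -0.001, -0.001]
contact_force: [-0.4, -0.2, 0.4]
opening: 0.684
finger_force: 0.0
```

```bash
python3 -c "
from h import *
B=np.array([.583,-.327]);a=np.radians(27.7);u=np.array([np.cos(a),np.sin(a)])
go(B-u*.056,27.7,.119);go(B+u*.056,27.7,.119)"
```

```text
clock 2.98 grasp [ 0.5886 -0.3236  0.1181] ay 27.1 delta tool [-0.001  -0.0626 -0.0008] spin -0.011 F [-0.4 -0.2  0.4]
clock 2.98 grasp [ 0.5886 -0.3236  0.1181] ay 27.1 delta tool [ 0.0002  0.0494 -0.0011] spin -0.011 F [-0.4 -0.2  0.4]
```

>>> move_arm --pt "0 -0.008 0 0 0.06" --pt "0 -0.01 0 0 0.06" --pt "0 -0.01 0 0 0.06" --pt "0 -0.01 0 0 0.06" --pt "0 -0.01 0 0 0.06" --pt "0 -0.006 0 0 0.06" --pt "0 -0.004 0 0 0.06" --pt "0 -0.002 0 0 0.06" --pt "0 -0.002 0 0 0.06" --pt "0 0 0 0 0.06"

```text
clock: 3.82
tool_pos: [0.5345, -0.3519, 0.2667]
eef_rot: [0.521, 0.853, -0.0, -0.0]
contact_force: [0.6, 0.0, 1.3]
opening: 0.681
finger_force: 0.3
```

>>> move_arm --pt "0 -0.002 0 0 0.06" --pt "0 -0.002 0 0 0.06" --pt "0 -0.001 0 0 0.06" --pt "0 0 0 0 0.06"

```text
clock: 4.15
tool_pos: [0.5314, -0.3531, 0.2671]
eef_rot: [0.521, 0.854, 0.002, 0.001]
contact_force: [4.1, 2.5, -1.2]
opening: 0.686
finger_force: 1.9
```

```bash
python3 - <<'E'
from h import *
B=np.array([.583,-.327]);a=np.radians(27.7);u=np.array([np.cos(a),np.sin(a)])
go(B-u*.056,27.7,.119)
for n in("side","top"):
    s=snapshot(n);P=cloud(s);z=P[...,2];d=P[...,:2]-B
    X=d@u;Y=d@np.array([-u[1],u[0]])
    m=(z>.05)&(z<.135)&(abs(Y)<.03)&(abs(X)<.06)&(s["color"].max(-1)<60)
    print(n,m.sum());
    for k in range(5,13):
        mm=m&(abs(z-k*.01)<.005)
        if mm.any():print(k,mm.sum(),X[mm].mean().round(3),X[mm].min().round(3),X[mm].max().round(3))
save(s,"top1.png")
E
```

```text
clock 4.15 grasp [ 0.532  -0.3529  0.1201] ay 27.2 delta tool [-0.0008  0.0012  0.0011] spin -0.008 F [ 4.1  2.5 -1.2]
side 176
5 12 -0.004 -0.035 0.026
6 21 -0.005 -0.017 0.0
7 21 -0.012 -0.025 -0.005
8 21 -0.016 -0.028 -0.008
9 13 -0.022 -0.032 -0.017
10 18 -0.027 -0.038 -0.014
11 24 -0.027 -0.041 -0.014
12 39 -0.034 -0.046 -0.014
top 109
5 20 -0.002 -0.04 0.026
6 10 -0.01 -0.02 -0.005
7 12 -0.014 -0.022 -0.009
8 11 -0.022 -0.031 -0.017
9 9 -0.027 -0.037 -0.021
10 12 -0.033 -0.043 -0.025
11 13 -0.035 -0.045 -0.021
12 22 -0.039 -0.051 -0.02
```

>>> move_arm --pt "0 -0.002 0 0 0.06" --pt "0 -0.002 0 0 0.06" --pt "0 0 0 0 0.06"

```text
clock: 4.5
tool_pos: [0.5298, -0.3537, 0.2678]
eef_rot: [0.52, 0.854, 0.004, 0.003]
contact_force: [10.2, 3.8, -1.8]
opening: 0.683
finger_force: 3.9
```

The force rises against a hard stop, so the lever is fully off. Now I'll push it to the rear.

>>> move_arm --pt "0 0.01 0 0 0.06" --pt "0 0.018 0 0 0.06" --pt "0 0.018 0 0 0.06" --pt "0 0.012 0 0 0.06" --pt "0 0.01 0 0 0.06" --pt "0 0.01 0 0 0.06" --pt "0 0.01 0 0 0.06" --pt "0 0.01 0 0 0.06" --pt "0 0.006 0 0 0.06" --pt "0 0.004 0 0 0.06"

```text
clock: 5.33
tool_pos: [0.6233, -0.3061, 0.2664]
eef_rot: [0.521, 0.854, 0.0, -0.0]
contact_force: [-1.2, -1.7, -1.3]
opening: 0.683
finger_force: 0.8
```

```bash
python3 -c "
from h import *
B=np.array([.583,-.327]);a=np.radians(27.7);u=np.array([np.cos(a),np.sin(a)])
go(B+u*.056,27.7,.119)"
```

```text
clock 5.33 grasp [ 0.6233 -0.306   0.1194] ay 27.2 delta tool [0.0002 0.0106 0.0004] spin -0.009 F [-1.2 -1.7 -1.3]
```

>>> move_arm --pt "0 0.004 0 0 0.06" --pt "0 0.003 0 0 0.06" --pt "0 0.002 0 0 0.06" --pt "0 0.002 0 0 0.06" --pt "0 0.001 0 0 0.06" --pt "0 0 0 0 0.06"

```text
clock: 5.83
tool_pos: [0.632, -0.3022, 0.2664]
eef_rot: [0.522, 0.853, -0.002, -0.002]
contact_force: [-5.5, -2.0, 1.7]
opening: 0.685
finger_force: 2.9
```

>>> move_arm --pt "0 0.002 0 0 0.06" --pt "0 0.002 0 0 0.06" --pt "0 0.001 0 0 0.06" --pt "0 0 0 0 0.06"

```text
clock: 6.17
tool_pos: [0.6338, -0.3017, 0.2659]
eef_rot: [0.522, 0.853, -0.005, -0.004]
contact_force: [-12.0, -3.8, 6.6]
opening: 0.682
finger_force: 7.1
```

```bash
python3 - <<'E'
from h import *
B=np.array([.583,-.327]);a=np.radians(27.7);u=np.array([np.cos(a),np.sin(a)])
go(B+u*.056,27.7,.119)
for n in("side","top"):
    s=snapshot(n);P=cloud(s);z=P[...,2];d=P[...,:2]-B
    X=d@u;Y=d@np.array([-u[1],u[0]])
    m=(z>.05)&(z<.135)&(abs(Y)<.02)&(abs(X)<.06)&(s["color"].max(-1)<60)
    print(n,[(k,X[mm].mean().round(3)) for k in range(6,13) for mm in [m&(abs(z-k*.01)<.005)] if mm.any()])
E
```

```text
clock 6.17 grasp [ 0.6318 -0.3024  0.1189] ay 27.0 delta tool [ 0.0009  0.0013 -0.0002] spin -0.012 F [-12.   -3.8   6.6]
side [(6, np.float64(0.009)), (7, np.float64(0.014)), (8, np.float64(0.017)), (9, np.float64(0.024)), (10, np.float64(0.028)), (11, np.float64(0.028)), (12, np.float64(0.034))]
top [(6, np.float64(0.001)), (7, np.float64(0.007)), (8, np.float64(0.014)), (9, np.float64(0.018)), (10, np.float64(0.024)), (11, np.float64(0.028)), (12, np.float64(0.036))]
```

Hard stop felt again at the rear, so the lever is fully on. I'll back off, lift, and go above the basket's handle.

>>> move_arm --pt "0 -0.012 0 0 0.06" --pt "0 -0.012 0 0 0.06" --pt "0 0 -0.02 0 0.07" --pt "0 0 -0.04 0 0.07" --pt "0 0 -0.04 0 0.07" --pt "0 0 -0.04 0 0.07" --pt "0 0 -0.01 0 0.07" --pt "0 0 0 -0.11 0.07" --pt "0 0 0 -0.11 0.07" --pt "0 0 0 -0.11 0.07"

```text
clock: 7.1
tool_pos: [0.6169, -0.3095, 0.4176]
eef_rot: [0.371, 0.928, 0.0, 0.001]
contact_force: [-0.4, 0.2, -0.1]
opening: 0.8
finger_force: 0.0
```

```bash
python3 -c "
from h import *
go((.600,-.004),67.4,.27)"
```

```text
clock 7.1 grasp [ 0.6173 -0.3096  0.2706] ay 46.4 delta tool [0.2233 0.2093 0.0005] spin -0.367 F [-0.4  0.2 -0.1]
```

>>> move_arm --pt "0.015 0.014 0 0 0.07" --pt "0.027 0.025 0 0 0.07" --pt "0.028 0.026 0 0 0.07" --pt "0.028 0.026 0 0 0.07" --pt "0.028 0.026 0 0 0.07" --pt "0.028 0.026 0 0 0.07" --pt "0.028 0.026 0 0 0.07" --pt "0.025 0.023 0 0 0.07" --pt "0.016 0.017 0 0 0.07" --pt "0 0 0 -0.12 0.07"

```text
clock: 7.93
tool_pos: [0.6005, 0.0036, 0.4183]
eef_rot: [0.312, 0.95, 0.004, 0.001]
contact_force: [0.4, 0.6, 0.0]
opening: 0.797
finger_force: 0.0
```

>>> move_arm --pt "0 0 0 -0.12 0.07" --pt "0 0 0 -0.12 0.07" --pt "0 0 0 0 0.07" --pt "0 0 0 0 0.07"

```text
clock: 8.27
tool_pos: [0.6011, -0.0044, 0.4168]
eef_rot: [0.204, 0.979, 0.001, 0.0]
contact_force: [-1.0, -0.3, 0.3]
opening: 0.794
finger_force: 0.0
```

```bash
python3 - <<'E'
from h import *
go((.600,-.004),67.4,.154)
s=snapshot("wrist");save(s,"w2.png");P=cloud(s);z=P[...,2]
m=(z>.15)&(z<.168)&(np.hypot(P[...,0]-.637,P[...,1]+.019)<.1)
q=P[m];c,wh,a=cv2.minAreaRect((q[:,:2]*1000).astype(np.float32));print(len(q),np.round(c,0),np.round(wh,0),round(a,1))
E
```

```text
clock 8.27 grasp [ 0.6012 -0.0042  0.2698] ay 66.5 delta tool [ 0.0012 -0.0005  0.1158] spin -0.016 F [-1.  -0.3  0.3]
2146 [630. -16.] [ 16. 118.] 67.0
```

View pics/w2.png

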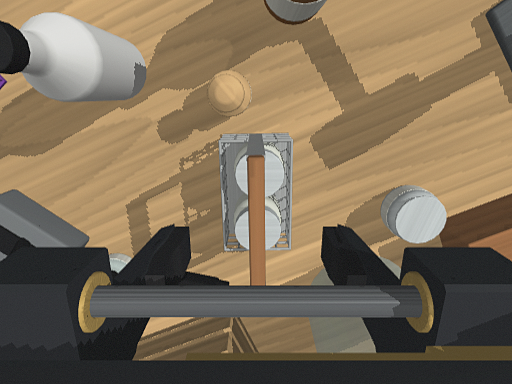

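The handle bar lies centred between the fingers (bar at u≈257, fingers at 160 and 340), with the two white jars below it at (260,170) and (258,225). I'll descend and grip.

>>> move_arm --pt "0.001 0 0.012 -0.008 0.07" --pt "0 0 0.02 -0.008 0.07" --pt "0 0 0.024 0 0.07" --pt "0 0 0.024 0 0.07" --pt "0 0 0.018 0 0.07" --pt "0 0 0.012 0 0.07" --pt "0 0 0.006 0 0.07" --pt "0 0 0 0 0.07" --pt "0 0 0 0 0.03" --pt "0 0 0 0 0.03"

```text
clock: 9.15
tool_pos: [0.6004, -0.0039, 0.3018]
eef_rot: [0.194, 0.981, 0.0, 0.001]
contact_force: [0.7, -0.2, -0.4]
opening: 0.666
finger_force: 0.0
```

>>> move_arm --pt "0 0 0 0 0.0" --pt "0 0 0 0 0.0" --pt "0 0 0 0 0.0" --pt "0 0 0 0 0.0" --pt "0 0 0 0 0.0" --pt "0 0 0 0 0.0" --newtons 60

```text
clock: 9.65
tool_pos: [0.6, -0.0043, 0.3008]
eef_rot: [0.194, 0.981, -0.0, 0.0]
contact_force: [-0.4, 0.1, 0.1]
opening: 0.209
finger_force: 0.0
```

```bash
python3 -c "
from h import *
go((.600,-.004),67.0,.154)"
```

```text
clock 9.65 grasp [ 0.6001 -0.0043  0.1538] ay 67.6 delta tool [ 0.0002  0.0002 -0.0002] spin 0.011 F [-0.4  0.1  0.1]
```

>>> move_arm --pt "0 0 0 0 0.0" --pt "0 0 0 0 0.0" --pt "0 0 0 0 0.0" --pt "0 0 0 0 0.0" --pt "0 0 -0.003 0 0.0" --pt "0 0 -0.006 0 0.0" --pt "0 0 -0.008 0 0.0" --pt "0 0 -0.008 0 0.0" --pt "0 0 -0.005 0 0.0" --pt "0 0 0 0 0.0"

```text
clock: 10.48
tool_pos: [0.6004, -0.0041, 0.3324]
eef_rot: [0.194, 0.981, 0.0, 0.001]
contact_force: [-0.5, -0.7, -4.0]
opening: 0.152
finger_force: 60.0
```

>>> move_arm --pt "0 0 -0.008 0 0.0" --pt "0 0 -0.015 0 0.0" --pt "0 0 -0.022 0 0.0" --pt "0 0 -0.025 0 0.0" --pt "0 0 -0.025 0 0.0" --pt "0 0 -0.025 0 0.0" --pt "0 0 -0.025 0 0.0" --pt "0 0 -0.022 0 0.0" --pt "0 0 -0.015 0 0.0" --pt "0 0 -0.008 0 0.0"

```text
clock: 11.32
tool_pos: [0.5999, -0.0038, 0.5233]
eef_rot: [0.194, 0.981, 0.0, 0.001]
contact_force: [2.4, -0.6, -5.3]
opening: 0.147
finger_force: 60.0
```

```bash
cat > bar.py <<'E'
from h import *
# bar as seen: orange-brown pixels near expected height around the held place
def bar(views=("side","top","wrist")):
    t,M,s0=tool();g=t+.147*M[:,2]
    for n in views:
        s=snapshot(n);P=cloud(s);hsv=cv2.cvtColor(s["color"],cv2.COLOR_RGB2HSV)
        d=P-g
        al=d@M[:,0];ac=d@M[:,1];h=P[...,2]-g[2]
        m=(abs(ac)<.012)&(abs(h)<.045)&(abs(al)<.14)&(hsv[...,0]<20)&(hsv[...,1]>90)
        if m.sum()<20: print(n,"few",m.sum());continue
        a,hh=al[m],h[m]
        p=np.polyfit(a,hh,1);print(n,m.sum(),"along",np.percentile(a,[1,99]).round(3),"h at 0 %.4f slope %.3f"%(p[1],p[0]),"across %.4f"%ac[m].mean())
        save(s,f"last_{n}.png")
if __name__=="__main__":
    bar();go((.384,.362),14,.38)
E
python3 bar.py
```

```text
side 95 along [-0.036  0.028] h at 0 0.0009 slope 0.109 across 0.0039
top 31 along [0.014 0.028] h at 0 0.0034 slope 0.097 across -0.0011
wrist 3416 along [-0.048  0.027] h at 0 0.0049 slope -0.004 across -0.0005
clock 11.47 grasp [ 0.5997 -0.0043  0.3736] ay 67.6 delta tool [ 0.3389  0.2565 -0.0066] spin 0.936 F [ 0.6 -0.7 -5.1]
```

Slope ≈ 0, so the basket hangs level in the grip. Next: spin in place, then translate.

>>> move_arm --pt "0 0 -0.003 0.02 0.0" --pt "0 0 -0.003 0.04 0.0" --pt "0 0 0 0.06 0.0" --pt "0 0 0 0.06 0.0" --pt "0 0 0 0.06 0.0" --pt "0 0 0 0.06 0.0" --pt "0 0 0 0.06 0.0" --pt "0 0 0 0.06 0.0" --pt "0 0 0 0.06 0.0" --pt "0 0 0 0.06 0.0"

```text
clock: 12.3
tool_pos: [0.5998, -0.0043, 0.5253]
eef_rot: [0.45, 0.893, -0.001, -0.001]
contact_force: [-0.1, 0.4, -5.3]
opening: 0.149
finger_force: 60.0
```

>>> move_arm --pt "0 0 0 0.06 0.0" --pt "0 0 0 0.06 0.0" --pt "0 0 0 0.06 0.0" --pt "0 0 0 0.06 0.0" --pt "0 0 0 0.06 0.0" --pt "0 0 0 0.05 0.0" --pt "0 0 0 0.03 0.0" --pt "0 0 0 0.016 0.0" --pt "0 0 0 0 0.0"

```text
clock: 13.05
tool_pos: [0.5998, -0.0042, 0.5257]
eef_rot: [0.616, 0.788, -0.001, -0.001]
contact_force: [1.4, -0.0, -4.5]
opening: 0.149
finger_force: 60.0
```

```bash
python3 -c "
from h import *
go((.389,.371),13.9,.38)"
```

```text
clock 13.05 grasp [ 0.5996 -0.0042  0.3787] ay 14.0 delta tool [ 0.4149 -0.1138 -0.0009] spin 0.001 F [ 1.4 -0.  -4.5]
```

>>> move_arm --pt "0.006 -0.0016 0 0 0.0" --pt "0.012 -0.0033 0 0 0.0" --pt "0.018 -0.0049 0 0 0.0" --pt "0.0245 -0.0067 0 0 0.0" --pt "0.0245 -0.0067 0 0 0.0" --pt "0.0245 -0.0067 0 0 0.0" --pt "0.0245 -0.0067 0 0 0.0" --pt "0.0245 -0.0067 0 0 0.0" --pt "0.0245 -0.0067 0 0 0.0" --pt "0.0245 -0.0067 0 0 0.0"

```text
clock: 13.88
tool_pos: [0.493, 0.1855, 0.5269]
eef_rot: [0.615, 0.788, 0.0, -0.0]
contact_force: [0.6, -0.2, -5.5]
opening: 0.151
finger_force: 60.0
```

>>> move_arm --pt "0.0245 -0.0067 0 0 0.0" --pt "0.0245 -0.0067 0 0 0.0" --pt "0.0245 -0.0067 0 0 0.0" --pt "0.0245 -0.0067 0 0 0.0" --pt "0.0245 -0.0067 0 0 0.0" --pt "0.0245 -0.0067 0 0 0.0" --pt "0.0245 -0.0067 0 0 0.0" --pt "0.018 -0.0049 0 0 0.0" --pt "0.012 -0.0033 0 0 0.0" --pt "0.006 -0.0016 0 0 0.0"

```text
clock: 14.72
tool_pos: [0.3874, 0.3731, 0.527]
eef_rot: [0.614, 0.789, 0.0, -0.001]
contact_force: [0.4, 1.0, -4.7]
opening: 0.151
finger_force: 60.0
```

```bash
python3 - <<'E'
from h import *
from bar import bar
bar();go((.389,.371),13.9,.237)
E
```

```text
side 192 along [-0.014  0.029] h at 0 0.0068 slope -0.022 across -0.0007
top 105 along [-0.112 -0.064] h at 0 0.0106 slope 0.077 across -0.0024
wrist 3446 along [-0.05   0.025] h at 0 0.0059 slope -0.001 across 0.0007
clock 14.87 grasp [0.3899 0.3706 0.3796] ay 14.0 delta tool [ 0.0008 -0.0008  0.1426] spin 0.001 F [ 0.1 -0.9 -4.5]
```

View pics/last_side.png

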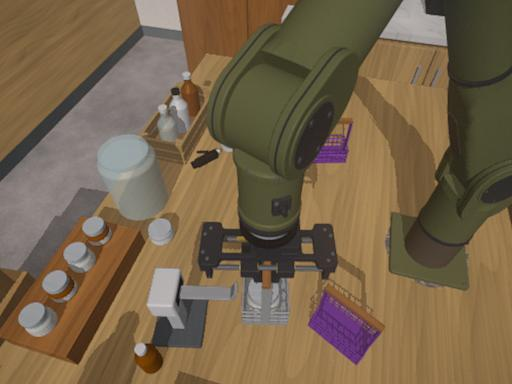

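The side view shows the basket hanging level from the gripper at (265,295), in front of the hook tip (235,290). The purple basket is at (345,320), and I'll check clearance to it before descending.

```bash
python3 - <<'E'
from h import *
a=np.radians(13.8);u=np.array([np.cos(a),np.sin(a)]);v=np.array([-u[1],u[0]])
for n in("side","top"):
    s=dict(np.load(n+".npz"));P=cloud(s);hsv=cv2.cvtColor(s["color"],cv2.COLOR_RGB2HSV)
    d=P[...,:2]-[.488,.352];X=d@u;Y=d@v
    m=(P[...,2]>.02)&(X<-.11)&(X>-.4)&(abs(Y)<.2)&(P[...,2]<.17)
    for lo in(.02,.06,.13):
        k=m&(P[...,2]>lo);print(n,lo,k.sum(),X[k].max().round(3),np.percentile(X[k],[50,99]).round(3),Y[k].min().round(3),Y[k].max().round(3))
go((.389,.371),13.9,.242)
E
```

```text
side 0.02 1443 -0.11 [-0.271 -0.112] -0.2 0.086
side 0.06 809 -0.11 [-0.274 -0.111] -0.2 0.062
side 0.13 622 -0.112 [-0.283 -0.224] -0.198 0.061
top 0.02 672 -0.111 [-0.285 -0.117] -0.2 0.086
top 0.06 351 -0.111 [-0.283 -0.114] -0.2 0.058
top 0.13 284 -0.111 [-0.286 -0.229] -0.198 0.058
clock 14.87 grasp [0.3899 0.3706 0.3796] ay 14.0 delta tool [ 0.0008 -0.0008  0.1376] spin 0.001 F [ 0.1 -0.9 -4.5]
```

>>> move_arm --pt "0 0 0.006 0 0.0" --pt "0 0 0.012 0 0.0" --pt "0 0 0.018 0 0.0" --pt "0 0 0.022 0 0.0" --pt "0 0 0.022 0 0.0" --pt "0 0 0.02 0 0.0" --pt "0 0 0.018 0 0.0" --pt "0 0 0.012 0 0.0" --pt "0 0 0.0065 0 0.0" --pt "0 0 0 0 0.0"

```text
clock: 15.7
tool_pos: [0.3903, 0.3697, 0.3886]
eef_rot: [0.617, 0.787, -0.002, 0.0]
contact_force: [-0.1, 0.6, -4.4]
opening: 0.153
finger_force: 60.0
```

```bash
python3 - <<'E'
from h import *
from bar import bar
bar(("side","top"))
a=np.radians(13.8);u=np.array([np.cos(a),np.sin(a)]);v=np.array([-u[1],u[0]])
for n in("side","top"):
    s=snapshot(n);P=cloud(s);d=P[...,:2]-[.488,.352];X=d@u;Y=d@v;z=P[...,2]
    m=(z>.2)&(z<.218)&(X>-.045)&(X<-.02)&(abs(Y)<.03);print(n,"tip",m.sum(),X[m].mean().round(4) if m.any() else 0,Y[m].mean().round(4) if m.any() else 0, np.percentile(Y[m],[3,97]).round(3) if m.any() else 0)
    m=(z>.185)&(z<.195)&(X>-.015)&(X<.06)&(abs(Y)<.04);print("strap",m.sum(),np.percentile(Y[m],[3,97]).round(4) if m.any() else 0)
go((.478,.393),13.8,.242)
E
```

```text
side 108 along [-0.004  0.028] h at 0 0.0063 slope -0.043 across -0.0005
top few 0
side tip 57 -0.0305 -0.0019 [-0.012  0.008]
strap 225 [-0.013   0.0136]
top tip 26 -0.0348 -0.0041 [-0.013  0.006]
strap 239 [-0.0141  0.0123]
clock 15.9 grasp [0.3903 0.3714 0.2441] ay 13.9 delta tool [-0.0002  0.0903  0.0022] spin 0.002 F [-0.2 -0.1 -4.8]
```

>>> move_arm --pt "0 0.004 0.001 0 0.0" --pt "0 0.008 0 0 0.0" --pt "0 0.011 0 0 0.0" --pt "0 0.013 0 0 0.0" --pt "0 0.014 0 0 0.0" --pt "0 0.014 0 0 0.0" --pt "0 0.012 0 0 0.0" --pt "0 0.009 0 0 0.0" --pt "0 0.006 0 0 0.0" --pt "0 0.001 0 0 0.0"

```text
clock: 16.73
tool_pos: [0.4807, 0.3932, 0.3891]
eef_rot: [0.617, 0.787, 0.001, 0.0]
contact_force: [-0.1, -0.1, -4.2]
opening: 0.151
finger_force: 60.0
```

```bash
python3 - <<'E'
from h import *
from bar import bar
bar(("side","wrist"))
go((.480,.393),13.8,.200)
a=cv2.imread("pics/last_side.png")[220:380,120:330]
b=cv2.imread("pics/last_wrist.png")
cv2.imwrite("pics/ins.png",np.hstack([cv2.resize(a,(400,305)),cv2.resize(b,(400,305))]))
E
```

```text
side 95 along [-0.004  0.028] h at 0 0.0085 slope -0.108 across -0.0004
wrist 3420 along [-0.048  0.027] h at 0 0.0061 slope -0.000 across -0.0013
clock 16.83 grasp [0.479  0.3932 0.2421] ay 14.0 delta tool [-0.0005  0.0009  0.0421] spin 0.003 F [-0.1  0.8 -4.6]
```

View pics/ins.png

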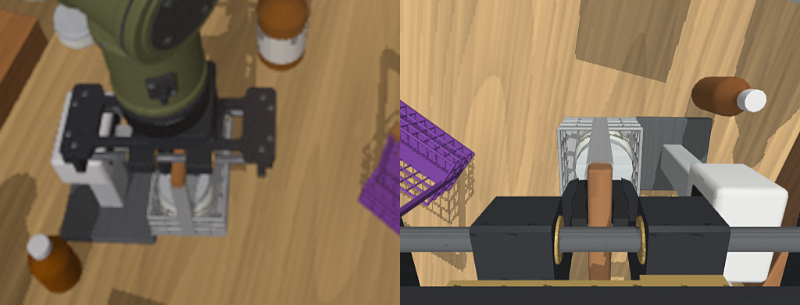

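The pictures show the basket's handle over the hook (bar at (600,220) in the right tile, housing at right), with nothing touching. I'll lower it slowly.

>>> move_arm --pt "0 0.001 0.003 0 0.0" --pt "0 0.001 0.005 0 0.0" --pt "0 0 0.006 0 0.0" --pt "0 0 0.006 0 0.0" --pt "0 0 0.006 0 0.0" --pt "0 0 0.005 0 0.0" --pt "0 0 0.004 0 0.0" --pt "0 0 0.003 0 0.0" --pt "0 0 0.001 0 0.0" --pt "0 0 0 0 0.0"

```text
clock: 17.67
tool_pos: [0.4809, 0.3938, 0.3499]
eef_rot: [0.616, 0.788, -0.0, -0.0]
contact_force: [-0.3, 0.2, -4.8]
opening: 0.148
finger_force: 60.0
```

>>> move_arm --pt "0 0 0.001 0 0.0" --pt "0 0 0.001 0 0.0" --pt "0 0 0.001 0 0.0" --pt "0 0 0 0 0.0"

```text
clock: 18.0
tool_pos: [0.4809, 0.3938, 0.3472]
eef_rot: [0.616, 0.788, 0.0, 0.0]
contact_force: [-0.3, 0.7, -3.6]
opening: 0.147
finger_force: 60.0
```

>>> move_arm --pt "0 0 0.0005 0 0.0" --pt "0 0 0.0005 0 0.0" --pt "0 0 0 0 0.0" --pt "0 0 0 0 0.0"

```text
clock: 18.33
tool_pos: [0.4809, 0.3939, 0.3466]
eef_rot: [0.616, 0.788, 0.0, 0.0]
contact_force: [-0.6, -0.3, -0.5]
opening: 0.149
finger_force: 60.0
```

The hook carries the weight now. I'll release gently.

>>> move_arm --pt "0 0 0 0 0.0" --pt "0 0 0 0 0.0" --pt "0 0 0 0 0.0" --pt "0 0 0 0 0.016" --pt "0 0 0 0 0.02" --pt "0 0 0 0 0.026" --pt "0 0 0 0 0.034" --pt "0 0 0 0 0.044" --pt "0 0 0 0 0.05" --pt "0 0 0 0 0.05" --newtons 5

```text
clock: 19.17
tool_pos: [0.4809, 0.3938, 0.3461]
eef_rot: [0.616, 0.788, -0.0, 0.0]
contact_force: [-0.1, -0.0, -1.2]
opening: 0.56
finger_force: 0.0
```

```bash
python3 - <<'E'
from h import *
from bar import bar
bar(("wrist",));go((.480,.393),13.8,.2)
E
```

```text
wrist 3401 along [-0.047  0.027] h at 0 0.0067 slope -0.015 across -0.0002
clock 19.22 grasp [0.4809 0.3938 0.1992] ay 14.0 delta tool [-0.0006 -0.0011 -0.0008] spin 0.003 F [0.1 0.2 0.1]
```

>>> move_arm --pt "0 0 -0.004 0 0.05" --pt "0 0 -0.01 0 0.05" --pt "0 0 -0.02 0 0.05" --pt "0 0 -0.03 0 0.05" --pt "0 0 -0.035 0 0.05" --pt "0 0 -0.035 0 0.05" --pt "0 0 -0.03 0 0.05" --pt "0 0 -0.02 0 0.05" --pt "0 0 -0.01 0 0.05" --pt "0 0 0 0 0.05"

```text
clock: 20.05
tool_pos: [0.4807, 0.3942, 0.5432]
eef_rot: [0.616, 0.788, 0.003, 0.0]
contact_force: [-0.2, 0.9, -0.6]
opening: 0.566
finger_force: 0.0
```

>>> move_arm --pt "-0.02 0 0 0 0.05" --pt "-0.03 0 0 0 0.05" --pt "-0.035 0 0 0 0.05" --pt "-0.035 0 0 0 0.05" --pt "-0.035 0 0 0 0.05" --pt "-0.035 0 0 0 0.05" --pt "-0.035 0 0 0 0.05" --pt "-0.035 0 0 0 0.05" --pt "-0.03 0 0 0 0.05" --pt "-0.02 0 0 0 0.05"

```text
clock: 20.88
tool_pos: [0.5563, 0.0887, 0.5382]
eef_rot: [0.617, 0.787, -0.002, -0.0]
contact_force: [0.1, -0.2, -0.1]
opening: 0.566
finger_force: 0.0
```

>>> move_arm --pt "0 0 0 0 0.05" --pt "0 0 0 0 0.05" --pt "0 0 0 0 0.05" --pt "0 0 0 0 0.05" --pt "0 0 0 0 0.05" --pt "0 0 0 0 0.05" --pt "0 0 0 0 0.05" --pt "0 0 0 0 0.05" --pt "0 0 0 0 0.05" --pt "0 0 0 0 0.05"

```text
clock: 21.72
tool_pos: [0.5558, 0.0931, 0.5402]
eef_rot: [0.616, 0.788, 0.0, 0.0]
contact_force: [0.7, -0.0, 0.1]
opening: 0.568
finger_force: 0.0
```

```bash
python3 - <<'E'
from h import *
a=np.radians(13.8);u=np.array([np.cos(a),np.sin(a)]);v=np.array([-u[1],u[0]])
for k in range(2):
  for n in("side","top"):
    s=snapshot(n);save(s,"fin_%s.png"%n);P=cloud(s);hsv=cv2.cvtColor(s["color"],cv2.COLOR_RGB2HSV)
    d=P[...,:2]-[.488,.352];X=d@u;Y=d@v;z=P[...,2]
    m=(z>.185)&(z<.225)&(abs(X)<.03)&(abs(Y)<.09)&(hsv[...,0]<20)&(hsv[...,1]>90)
    if m.sum()>20: p=np.polyfit(Y[m],z[m],1);q=np.polyfit(Y[m],X[m],1);print(n,m.sum(),"Y",np.percentile(Y[m],[1,99]).round(3),"z0,slope",p[::-1].round(4),"X0,slope",q[::-1].round(4))
f=cv2.imread("pics/fin_side.png");g=cv2.imread("pics/fin_top.png")
cv2.imwrite("pics/fin.png",np.vstack([np.hstack([cv2.resize(f[220:370,110:310],(400,300)),cv2.resize(g[110:260,90:290],(400,300))]),np.hstack([cv2.resize(f,(400,300)),cv2.resize(g,(400,300))])]))
E
```

```text
side 459 Y [-0.067  0.07 ] z0,slope [0.2052 0.0044] X0,slope [ 0.0026 -0.0085]
top 227 Y [-0.069  0.069] z0,slope [0.2052 0.0096] X0,slope [ 0.     -0.0084]
side 464 Y [-0.066  0.071] z0,slope [ 0.2051 -0.0024] X0,slope [ 0.0026 -0.0075]
top 226 Y [-0.069  0.068] z0,slope [0.2055 0.0033] X0,slope [-0.     -0.0061]
```

View pics/fin.png

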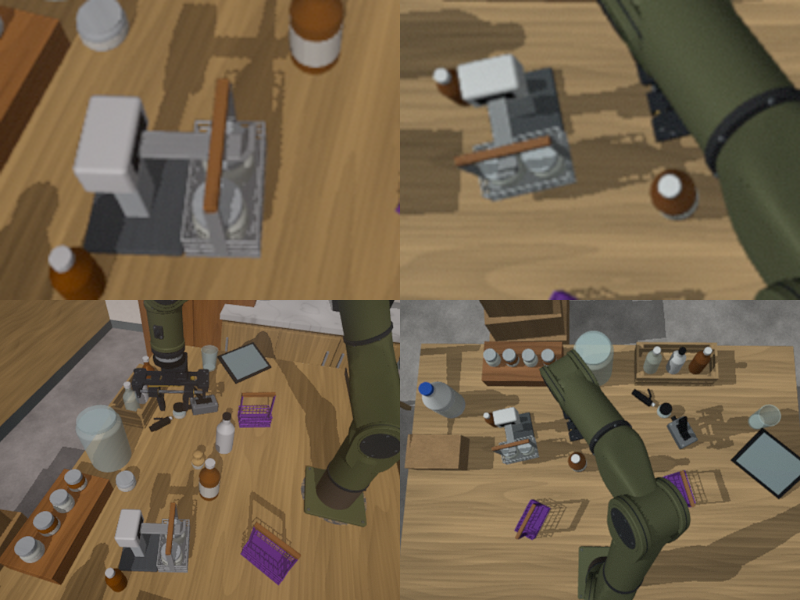

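The pictures show the basket hanging centred on the hook (bar at (215,145) in the upper-left tile), with both jars standing and the other things where they were. I'll let it settle, then hand in.

>>> move_arm --pt "0 0 0 0 0.05" --pt "0 0 0 0 0.05" --pt "0 0 0 0 0.05" --pt "0 0 0 0 0.05" --pt "0 0 0 0 0.05" --pt "0 0 0 0 0.05" --pt "0 0 0 0 0.05" --pt "0 0 0 0 0.05" --pt "0 0 0 0 0.05" --pt "0 0 0 0 0.05"

```text
clock: 22.75
tool_pos: [0.5558, 0.093, 0.5402]
eef_rot: [0.616, 0.788, -0.0, -0.0]
contact_force: [-0.7, -0.2, 0.4]
opening: 0.568
finger_force: 0.0
```

>>> move_arm --pt "0 0 0 0 0.05" --pt "0 0 0 0 0.05" --pt "0 0 0 0 0.05" --pt "0 0 0 0 0.05" --pt "0 0 0 0 0.05" --pt "0 0 0 0 0.05" --pt "0 0 0 0 0.05" --pt "0 0 0 0 0.05" --pt "0 0 0 0 0.05" --pt "0 0 0 0 0.05"

```text
clock: 23.58
tool_pos: [0.5558, 0.093, 0.5402]
eef_rot: [0.616, 0.788, -0.0, 0.0]
contact_force: [0.9, -0.1, 0.1]
opening: 0.567
finger_force: 0.0
```

```bash
python3 - <<'E'
from h import *
B=np.array([.583,-.327]);a=np.radians(27.7);u=np.array([np.cos(a),np.sin(a)])
s=snapshot("top");P=cloud(s);z=P[...,2];d=P[...,:2]-B;X=d@u;Y=d@np.array([-u[1],u[0]])
m=(z>.05)&(z<.135)&(abs(Y)<.02)&(abs(X)<.06)&(s["color"].max(-1)<60)
print([(k,X[mm].mean().round(3)) for k in range(6,13) for mm in [m&(abs(z-k*.01)<.005)] if mm.any()])
print(r.finish_job())
E
```

```text
[(6, np.float64(-0.0)), (7, np.float64(0.006)), (8, np.float64(0.012)), (9, np.float64(0.018)), (10, np.float64(0.023)), (11, np.float64(0.03)), (12, np.float64(0.036))]
the job is handed in; nothing more can be done
None
```

I handed the job in at about 24 s: the trip lever was pushed fully off and then fully on with the hook empty, and the basket hangs level and centred on the hook with both jars standing; no verdict was returned.

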